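Unlock the kitchen scale and zero it under the mug

TASK

The mug on the kitchen scale is to be tared. First slide the scale's transport lock all the way to its open end (away from the knob, towards the back of the scale), so that the pan settles under the mug; then turn the round zero knob, which turns the dial's disc, until the wide zero mark stands under the tip of the pointer. Leave the mug standing on the pan and do not disturb the things around the scale.

Things in the scene. Friction and masses are not known exactly. Their poses are not given: they have to be found in the camera images.
- scale: White kitchen scale, fixed, a box 270 (x) x 340 (y) x 50 mm high. Origin: centre of its underside; x to its back, y to its left, z up. On the flat deck, 50 mm above the origin: dial 132 mm across at (-65, 85) mm, cover 8 mm high; round zero knob at (-80, -90); round steel pan 136 mm across at (60, 5); transport lock tab that runs along x at y = -130.
- knob_grip (a point): Point on the zero knob's axis, 75 mm above the scale's underside, the height to grip. Upright ribbed cylinder, 44 mm in diameter, from 53 to 89 mm above the underside; flat free deck around it. Stiff, stays where it is left, turns more than one grasp allows. The dial's disc turns the same way, half as far.
- pointer_tip (a point): Tip of the dial's thin black pointer, 50 mm from point dial_center, under a clear cover (cannot be touched); the short broad end is its tail. A load on the pan turns it clockwise seen from above, by an amount that grows with the weight; while the transport lock is closed the pan is held up and it points to the scale's back.
- dial_center (a point): Axis of the pointer, in the middle of the dial, 54 mm above the scale's underside.
- zero_mark (a point): Centre of the wide zero mark, the one block 8 mm wide among thin lines near the rim of the dial's disc, 52.5 mm from dial_center. The disc turns with the zero knob (same way, half as far), under the pointer; the point's x axis points away from dial_center, y across the mark.
- transport_lock (a joint): Sliding transport lock, m: 0 closed (tongue under the pan's lug), 0.040 fully open at its end stop; it moves along the scale's +x (to the back). Friction about 3 N; stays where it is left. The pan is let down at about 15 mm of travel.
- lock_tab (a point): Middle of the lock's upright grey tab, 74 mm above the scale's underside. The tab is 14 mm thick along the scale's x, 24 mm along y, its top 12 mm above this point. At its foot is a shoe 30 mm long in x, up to 57 mm above the underside. A tongue runs from it to the pan, its top at 66 mm.
- lock_end (a point): Fixed point on the scale where point lock_tab stands when the lock is fully open.
- pan_center (a point): Middle of the top face of the pan (72 mm above the scale's underside while locked; it sinks 5 to 10 mm under the mug).
- mug: White mug, 83 mm in diameter, 86 mm high, with a handle, standing on the pan. Origin: underside, near its middle. To be left where it stands.
- spice_jar: Spice jar, 44 mm in diameter, 105 mm high, standing right of the scale; bystander. Origin: centre of its underside.
- salt_shaker: Salt shaker, 44 mm in diameter, 90 mm high, standing left of the scale; bystander. Origin: centre of its underside.
- teaspoon: Teaspoon, 132 mm long, lying in front of the scale; bystander. Origin: under its middle.
- keys: Bunch of keys, 112 x 120 x 8 mm, lying to the right; bystander. Origin: under its middle.
Things that resemble listed ones, but are neither listed nor needed, are in the scene too. Leave any pink or purple look-alike of the mug alone.

How it is judged:
On the way, in this order (a step that is already met when the one before it is completed fails the run):
1. the transport lock is fully open, within 3 mm of its end stop (value of joint transport_lock above 0.037 m), for 0.2 s.
2. the pointer's tip stands on the zero mark, within 4 mm to either side of its centre (y of pointer_tip in the frame of zero_mark between -0.004 and 0.004 m and x of pointer_tip in the frame of zero_mark above -0.015 m), for 0.2 s.
At the end, for the whole second after the job is handed in: The transport lock is within 3 mm of its open end stop, the pointer's tip is within 4 mm to either side of the centre of the zero mark, and the mug stands upright and still on the pan (within 30 mm of its middle) (all of step 2 and value of joint transport_lock above 0.037 m and horizontal distance between mug and pan_center below 0.03 m and z of mug in the frame of pan_center below 0.005 m and angle between mug's own z axis and vertical below 0.1 rad and linear speed of mug below 0.02 m/s); the robot touches nothing.
It fails at once if the mug is lifted, shoved (more than 25 mm) or tipped (distance of mug from where it was at the start of the episode above 0.025 m or angle between mug's own z axis and vertical above 0.25 rad).
It fails at once if a bystander (spice jar, salt shaker, teaspoon, keys) is moved more than 25 mm (distance of any of spice_jar, salt_shaker, teaspoon, keys from where it was at the start of the episode above 0.025 m).
It also fails if it takes over 61 s, if anything falls off the work surface, if the arm or the gripper's body presses on something with over 40 N, if the wrist force passes 120 N, or if a joint passes its speed limit or range.

ROBOT

A 7-joint arm with a two-finger parallel gripper is mounted at the origin on a cart in front of the work surface, level with it; the furniture and walls round the work are solid. World frame = base frame: x ahead of the robot, y to its left, z up, the work surface at z = 0. Lengths are in m, angles in rad, forces in N, time in s.
With the tool pointing down it reaches from about 0.35 to 0.9 m from the base axis. Payload 19.9 kg.
Tool frame: the origin (TCP) lies at the very end of the fingers, on their centre line; the grasp point (between the pads) lies 19 mm behind it; z points along the fingers, y is the line along which they close (so a half turn about z gives the same grasp; the last joint's range is limited). The gripper opens to 85 mm and grips with 20 to 120 N. Pads are 22 mm wide; open, the fingers measure 114 mm over their backs; the gripper's body (76 mm by 85 mm) begins 54 mm behind the grasp point. The pads swing forward as they close: fully open they stand 13 mm farther back than shut.
Start: joints at [1.089, 0.417, -0.01, 1.614, 0.005, 1.111, -0.053], TCP at [0.267, -0.565, 0.231] pointing down, gripper open.
Joint ranges: [-2.81, 2.81], [-0.39, 2.02], [-1.27, 1.25], [0.06, 2.57], [-1.19, 4.33], [0.19, 2], [-2.82, 2.82]. Speed limits (rad/s): [1.89, 1.89, 2.39, 2.39, 3.01, 3.01, 3.01].

INTERFACE

Orientations are given as a 3x3 rotation matrix whose columns are the frame's x, y, z axes.
In Python, from rig import bot, optics gives the robot as it stands.
- The arm moves only by the tool carry_out, never from a script. Its argument "commands" is text: rows parted by semicolons, each of 5 numbers parted by spaces: the finger opening in mm, from 0 to 85.4, then the shift along the tool's x, y, z in mm, then the turn about the tool's z in degrees. A call has 1 to 8 rows; each row is the pose to reach, as a shift and turn from the pose commanded when the call began, along the tool's axes at that moment; what a row does not reach only later rows make up. A row lasts 1/12 s, in which the tool goes at most 41.7 mm and 7.16 degrees, less where a joint would pass 70% of its speed; a pose out of reach is approached as far as the arm can. A call with a gripper value outside its range is refused whole. The fingers move at their own pace and stop on an object; "grip_force" is the grip in N (left out, the last holds). Time passes only in rows, so rows that repeat a pose let the fingers close. It gives the time, the measured TCP pose, the force, the opening and the grip force at its end, in the units of the state.
- bot.get_obs(): the state, without advancing time (a new reading comes with each control period).
- optics.camera(name): name is "scene" or "top" or "wrist"; returns a dict with "image" (384x512x3 uint8, red, green, blue), "range_z" (384x512 float32, m along the optical axis (not along the pixel's ray), 0 where there is no reading), "camera_matrix" (3x3 intrinsics, pixels), "k1" (the pictures are not rectified: a ray, as slopes to the right and down, at radius r is drawn at 1 + k1 r^2 times it, then the intrinsics apply), "R" (3x3) and "t" (3): a world point X has camera coordinates R X + t. Camera axes: x right, y down, z forward; pixel columns grow to the right and rows downward; lengths in m; the calibration is good to about 2 mm. A picture is of the moment at which its call begins.
- bot.finish_job(): hands the job in; it is judged then, once.
The state is a dict: "clock": time; "qpos": joint angles; "dq": joint speeds; "joint_torque": joint torques, N m; "tool_pos": TCP position; "orientation": TCP orientation; "wrist_force": force on the tool from outside, world axes, zero at the start; "torque": the same for the moment, N m; "opening": finger opening in m; "gripper_force": force on a finger pad.
Only numpy, scipy, OpenCV 4.12 (cv2) and the standard library are available. Lean on these libraries where they do the work, as an engineer would, in place of code of your own. Each camera call takes 0.05 s, during which the arm holds its last target. There are 200 camera calls.

## Working session

There is one attempt and no reset: what is moved stays moved. The work goes in short steps, Python scripts to look and compute and a tool call to move; the robot and the scene stay as the last step left them, time stands still between calls to the robot, and variables do not carry over. Pictures are saved under pics/ and viewed, at most 10 in all, crops included, and the job is handed in when it is done.

Besides the shell and the picture viewer there is one more tool, called after ">>>" by a JSON object that holds its "fn" and its "kwargs", one argument or row to a line. carry_out: Moves the arm, as the interface text tells. Its arguments: {"type":"object","properties":{"commands":{"type":"string"},"grip_force":{"type":"number"}},"required":["commands"]}

```bash
mkdir -p pics; cat > h.py <<'E'
import numpy as np, cv2
from rig import bot, optics
def shot(name,fn=None):
    c=optics.camera(name)
    if fn: cv2.imwrite('pics/'+fn,c['image'][:,:,::-1])
    np.savez('/tmp/'+name+'.npz',**c); return c
def load(name): return np.load('/tmp/'+name+'.npz')
def ray(c,u,v):
    K=c['camera_matrix']; k=float(c['k1'])
    s=cv2.undistortPoints(np.array([[[u,v]]],float),K,np.array([k,0,0,0.]))[0,0]
    d=c['R'].T@np.array([s[0],s[1],1]); o=-c['R'].T@c['t']; return o,d
def atz(c,u,v,z):
    o,d=ray(c,u,v); return o+d*(z-o[2])/d[2]
def dep(c,u,v):
    o,d=ray(c,u,v); return o+d*c['range_z'][int(round(v)),int(round(u))]
def proj(c,X):
    p=c['R']@np.asarray(X,float)+c['t']; return cv2.projectPoints(p.reshape(1,1,3),np.zeros(3),np.zeros(3),c['camera_matrix'],np.array([float(c['k1']),0,0,0.]))[0].ravel()
E
python3 - <<'E'
from h import *
a=shot('scene');b=shot('top')
im=b['image'][:,:,::-1]; cv2.imwrite('pics/top1.png',cv2.resize(im,(800,600),interpolation=cv2.INTER_CUBIC))
cv2.imwrite('pics/scene1.png',cv2.resize(a['image'][:,:,::-1],(800,600)))
for c in(a,b): print(-c['R'].T@c['t'],c['R'].tolist(),c['k1'])
o=bot.get_obs();print(o['orientation'],o['clock'],o['wrist_force'],o['tool_pos'])
E
```

```text
[-0.41667801  0.93645488  1.26733572] [[-0.7512779502964457, -0.659718028722987, -0.018803296950994648], [-0.4215884048272971, 0.5016296219012768, -0.7554011777501789], [0.5077840666203955, -0.5595889965046117, -0.6549927455151052]] 0.042932860845696794
[-0.06305395 -0.0728572   1.52160063] [[-0.0012078180778273408, -0.9999962788766724, -0.0024461006314638275], [-0.9273643289986897, 0.0020353134514485053, -0.37415405757517084], [0.37415764388329786, 0.0018165164361289635, -0.9273633364500329]] 0.06734884458276459
[[ 9.04413719e-01  4.26656229e-01 -5.35378763e-04]
 [ 4.26656560e-01 -9.04413196e-01  9.75358657e-04]
 [-6.80607713e-05 -1.11055061e-03 -9.99999381e-01]] 0.1 [-0.82138858  0.07786431 -0.29681568] [ 0.26653507 -0.56497493  0.2307223 ]
```

View pics/top1.png

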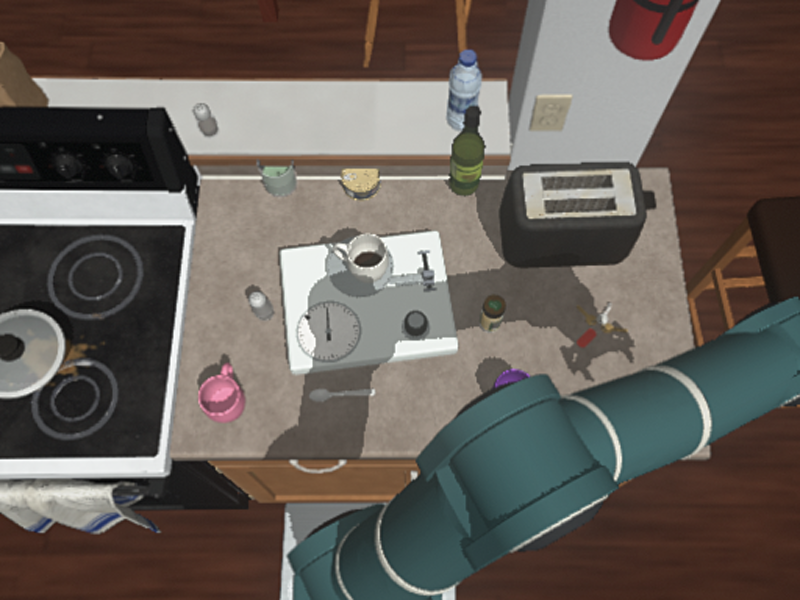

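View pics/scene1.png

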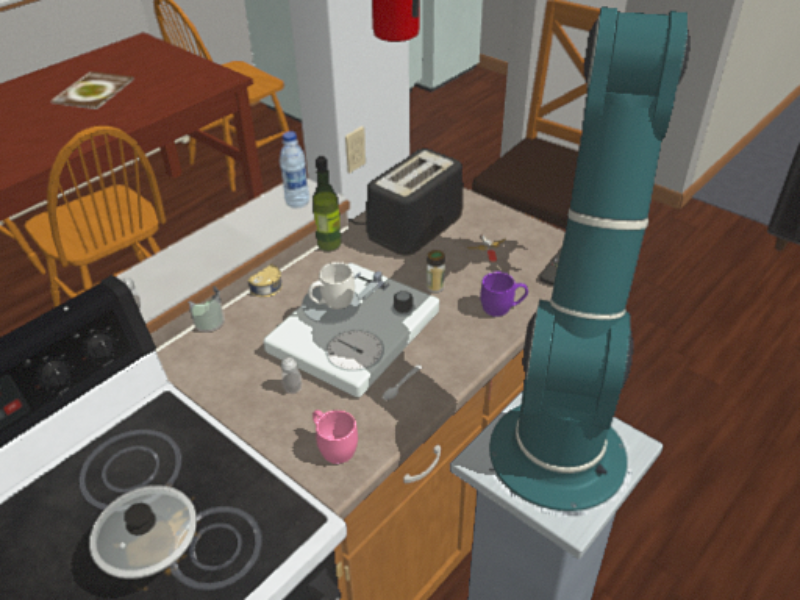

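The top view shows the scale with corners near (280,247), (438,232), (457,352), (291,372). The knob is at (415,322), the lock tab near (427,265), the dial centre at (328,330), and the mug at (368,258). The pointer points to the back. I'll enlarge that area.

```bash
python3 - <<'E'
from h import *
b=load('top')
im=b['image'][140:245,165:305,::-1]; cv2.imwrite('pics/crop1.png',cv2.resize(im,None,fx=5.7,fy=5.7,interpolation=cv2.INTER_CUBIC))
# scale pose via depth: deck-height points at side corners
for u,v in [(280,247),(438,232),(457,345),(291,362)]: print(atz(b,u/1.5625,v/1.5625,.05).round(4))
for u,v in [(415,318),(328,330),(300,260),(440,330),(493,302),(258,300)]: print(u,v,dep(b,u/1.5625,v/1.5625).round(4))
E
```

```text
[0.6678 0.1931 0.05  ]
[ 0.7026 -0.1393  0.05  ]
[ 0.4493 -0.173   0.05  ]
[0.4145 0.1565 0.05  ]
415 318 [ 0.4908 -0.089   0.0924]
328 330 [0.481  0.0856 0.0521]
300 260 [0.6365 0.1494 0.0524]
440 330 [ 0.482  -0.1397  0.0481]
493 302 [ 0.518  -0.2419  0.1083]
258 300 [-0.0631 -0.0729  1.5216]
```

View pics/crop1.png

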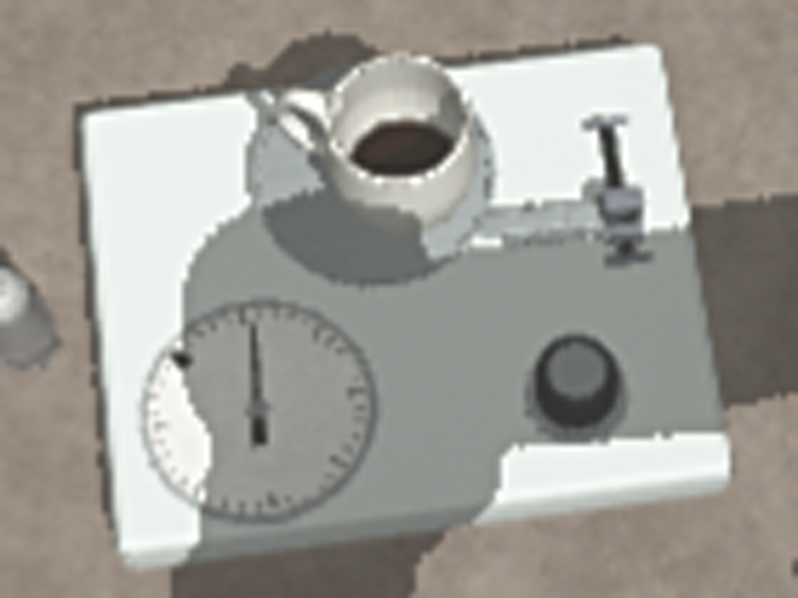

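The crop shows the zero mark at (180,357), about 55° counter-clockwise of the pointer. The pointer runs from (258,408) to (252,322). The knob top is at (575,370) and the tab top at (622,200). Next I'll fit the scale's pose.

```bash
cat > pose.py <<'E'
from h import *
from scipy.optimize import least_squares
b=load('top')
cp=lambda u,v:(165+u/5.7-.41,140+v/5.7-.41)
obs=[((575,369),(-80,-90,89)),((260,409),(-65,85,54)),((83,112),(135,170,50)),((659,46),(135,-170,50))]
def S(p,q): 
    c,s=np.cos(p[2]),np.sin(p[2]); return np.array([p[0]+c*q[0]-s*q[1],p[1]+s*q[0]+c*q[1],q[2]])
f=lambda p:np.concatenate([proj(b,S(p,np.array(q)/1000))-cp(*u) for u,q in obs])
r=least_squares(f,[.55,0,.1]); P=r.x
E
python3 - <<'E'
from pose import *
print(P,np.degrees(P[2]),r.fun.round(2))
print('knob',S(P,(-.08,-.09,.075)),'dial',S(P,(-.065,.085,.054)),'pan',S(P,(.06,.005,.072)))
k=atz(b,*cp(622,200),.086);R=np.array([[np.cos(P[2]),-np.sin(P[2])],[np.sin(P[2]),np.cos(P[2])]])
print('tab',k,'in scale',R.T@(k[:2]-P[:2]))
for n,u,v in [('mug rim L',330,120),('rimR',472,130)]: 
  print(n,R.T@(atz(b,*cp(u,v),.158)[:2]-P[:2]))
for n,uv,z in [('jar',(493,300),.105),('shaker',(256,297),.09)]:
  print(n,R.T@(atz(b,uv[0]/1.5625,uv[1]/1.5625,z)[:2]-P[:2]))
# height map around tab in scale frame
for ux in range(575,680,12):
  print([tuple(np.r_[R.T@(X[:2]-P[:2])*1000,X[2]*1000].round().astype(int)) for X in [dep(b,*cp(ux,v)) for v in (110,150,190,200,210,225,240,255)]])
E
```

```text
[0.55385145 0.00967577 0.13072519] 7.490001797492 [ 0.46  0.98 -0.32  0.44 -0.82 -0.53  0.67 -1.14]
knob [ 0.48626582 -0.08998457  0.075     ] dial [0.47832603 0.08547756 0.054     ] pan [0.61268774 0.0224543  0.072     ]
tab [ 0.5910669  -0.11526212  0.086     ] in scale [ 0.02061186 -0.12872303]
mug rim L [0.05529613 0.02525078]
rimR [ 0.03942964 -0.04902114]
jar [-0.06283951 -0.24602844]
shaker [0.01193593 0.21767055]
[(np.int64(97), np.int64(-113), np.int64(50)), (np.int64(70), np.int64(-109), np.int64(53)), (np.int64(44), np.int64(-106), np.int64(55)), (np.int64(39), np.int64(-105), np.int64(53)), (np.int64(32), np.int64(-104), np.int64(56)), (np.int64(20), np.int64(-102), np.int64(62)), (np.int64(14), np.int64(-102), np.int64(54)), (np.int64(8), np.int64(-101), np.int64(46))]
[(np.int64(97), np.int64(-120), np.int64(47)), (np.int64(70), np.int64(-116), np.int64(51)), (np.int64(47), np.int64(-113), np.int64(47)), (np.int64(33), np.int64(-111), np.int64(64)), (np.int64(29), np.int64(-111), np.int64(58)), (np.int64(14), np.int64(-108), np.int64(73)), (np.int64(14), np.int64(-109),
[... 1936 characters left out ...]
.int64(49)), (np.int64(65), np.int64(-157), np.int64(50)), (np.int64(42), np.int64(-154), np.int64(46)), (np.int64(33), np.int64(-153), np.int64(53)), (np.int64(30), np.int64(-152), np.int64(45)), (np.int64(20), np.int64(-151), np.int64(47)), (np.int64(8), np.int64(-149), np.int64(53)), (np.int64(-1), np.int64(-148), np.int64(52))]
[(np.int64(92), np.int64(-169), np.int64(45)), (np.int64(66), np.int64(-165), np.int64(46)), (np.int64(38), np.int64(-160), np.int64(53)), (np.int64(34), np.int64(-160), np.int64(47)), (np.int64(26), np.int64(-158), np.int64(52)), (np.int64(18), np.int64(-157), np.int64(49)), (np.int64(8), np.int64(-156), np.int64(51)), (np.int64(0), np.int64(-155), np.int64(48))]
```

Tab centre in the scale frame is (20,-129) mm, which matches y=-130 and its 86 mm top. I'll push it with closed fingers, so I move to a point in front of it first.

>>> {"fn": "carry_out", "kwargs": {
  "commands": "0 451 -278 40 17.8;0 451 -278 40 17.8;0 451 -278 40 17.8;0 451 -278 40 17.8;0 451 -278 40 17.8;0 451 -278 40 17.8;0 451 -278 40 17.8;0 451 -278 40 17.8"
}}

```text
clock: 0.77
tool_pos: [0.4467, -0.288, 0.2063]
orientation: [[0.992, 0.13, -0.0], [0.13, -0.992, 0.0], [-0.0, -0.0, -1.0]]
wrist_force: [0.4, -0.2, 1.0]
opening: 0.0001
gripper_force: 0.0
```

>>> {"fn": "carry_out", "kwargs": {
  "commands": "0 0 0 0 0;0 0 0 0 0;0 0 0 0 0;0 0 0 0 0;0 0 0 0 0;0 0 0 0 0;0 0 0 0 0"
}}

```text
clock: 1.35
tool_pos: [0.4458, -0.2905, 0.2065]
orientation: [[0.992, 0.129, -0.0], [0.129, -0.992, 0.0], [-0.0, -0.0, -1.0]]
wrist_force: [-0.2, 0.8, 0.2]
opening: -0.0
gripper_force: 0.0
```

>>> {"fn": "carry_out", "kwargs": {
  "commands": "0 131 -154 60 0;0 131 -154 60 0;0 131 -154 60 0;0 131 -154 60 0;0 131 -154 60 0;0 131 -154 60 0;0 131 -154 60 0;0 131 -154 60 0"
}}

```text
clock: 2.02
tool_pos: [0.5559, -0.1207, 0.1463]
orientation: [[0.992, 0.13, -0.001], [0.13, -0.992, -0.0], [-0.001, 0.0, -1.0]]
wrist_force: [-0.8, 0.1, 0.0]
opening: -0.0005
gripper_force: 0.0
```

```bash
python3 - <<'E'
from h import *
a=shot('scene');c=shot('wrist');b=shot('top')
o=bot.get_obs();print(o['tool_pos'],o['qpos'])
im=np.hstack([cv2.resize(a['image'][140:260,170:300],None,fx=3.2,fy=3.2,interpolation=2),cv2.resize(b['image'][140:245,175:304],(380,384),interpolation=2)])
cv2.imwrite('pics/w1.png',im[:,:,::-1])
E
```

```text
[ 0.5556806  -0.12174299  0.14684031] [ 0.30592626  0.4197525  -0.18122782  1.82861029  0.09441601  0.90117491
 -1.36132776]
```

View pics/w1.png

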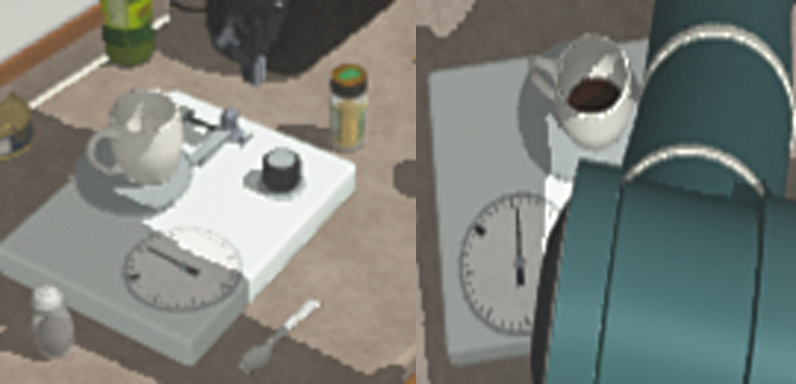

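The scene crop shows the gripper tip near (250,75), up and back of the knob, with the mug and lock undisturbed. The top view is partly blocked by the arm, but the dial is visible. I'll check the tip by projection.

```bash
python3 - <<'E'
from pose import *
a=load('scene')
for X in ([.5557,-.1217,.1468],[.5911,-.1153,.086],S(P,(-.08,-.09,.089))):
  u=proj(a,X);print(u,(u-[170,140])*3.2)
E
```

```text
[248.20415815 164.64079898] [250.25330608  78.85055672]
[240.45668167 174.42032681] [225.46138133 110.14504578]
[257.0441828 188.7931175] [278.54138495 156.13797599]
```

>>> {"fn": "carry_out", "kwargs": {
  "commands": "0 0 0 40 0;0 0 0 77 0;0 0 0 77 0;0 0 0 77 0;0 8 0 77 0;0 16 0 77 0;0 24 0 77 0;0 24 0 77 0"
}}

```text
clock: 2.83
tool_pos: [0.5822, -0.1169, 0.071]
orientation: [[0.991, 0.13, 0.003], [0.13, -0.991, -0.0], [0.003, 0.001, -1.0]]
wrist_force: [0.3, 0.5, -0.3]
opening: -0.0002
gripper_force: 0.0
```

>>> {"fn": "carry_out", "kwargs": {
  "commands": "0 6 0 0 0;0 12 0 0 0;0 18 0 0 0;0 24 0 0 0;0 24 0 0 0"
}}

```text
clock: 3.25
tool_pos: [0.6049, -0.1137, 0.0694]
orientation: [[0.991, 0.13, 0.001], [0.13, -0.991, 0.0], [0.001, -0.0, -1.0]]
wrist_force: [0.4, -0.1, 0.2]
opening: -0.0001
gripper_force: 0.0
```

>>> {"fn": "carry_out", "kwargs": {
  "commands": "0 3 0 0 0;0 6 0 0 0;0 8 0 0 0;0 8 0 0 0"
}}

```text
clock: 3.58
tool_pos: [0.6118, -0.1128, 0.0693]
orientation: [[0.992, 0.13, -0.0], [0.13, -0.992, 0.0], [-0.0, -0.0, -1.0]]
wrist_force: [-0.2, 0.0, -0.7]
opening: 0.0001
gripper_force: 0.0
```

No clear contact force, so I'll look again.

```bash
python3 - <<'E'
from h import *
a=shot('scene');c=shot('wrist')
im=np.hstack([cv2.resize(a['image'][140:240,180:287],(410,384),interpolation=2),cv2.resize(c['image'],(390,384),interpolation=2)])
cv2.imwrite('pics/w2.png',im[:,:,::-1])
print(proj(a,bot.get_obs()['tool_pos']))
E
```

```text
[236.17685507 175.87431358]
```

View pics/w2.png

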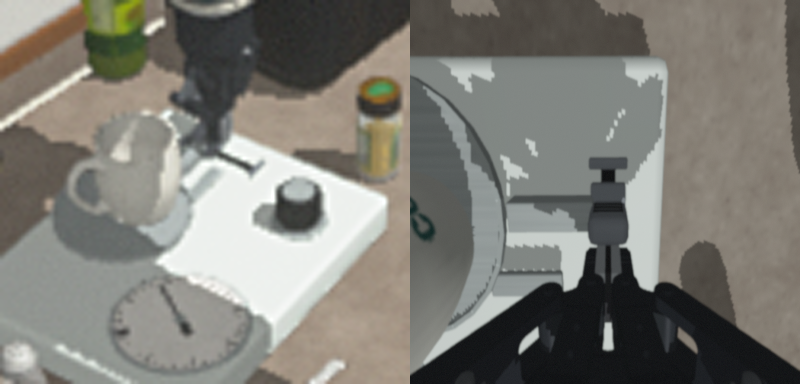

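The scene crop shows the pan lowered and the pointer turned clockwise. The wrist view shows the tab against the fingertips, with a gap of several mm to the end stop at (608,163). I'll keep pushing in small steps.

>>> {"fn": "carry_out", "kwargs": {
  "commands": "0 2 0 0 0;0 4 0 0 0;0 5 0 0 0;0 5 0 0 0"
}}

```text
clock: 4.02
tool_pos: [0.6142, -0.1128, 0.0692]
orientation: [[0.992, 0.129, -0.006], [0.129, -0.992, -0.0], [-0.006, -0.0, -1.0]]
wrist_force: [-22.0, 0.3, 16.3]
opening: -0.0001
gripper_force: 10.8
```

>>> {"fn": "carry_out", "kwargs": {
  "commands": "0 1 0 0 0;0 2 0 0 0;0 3 0 0 0;0 3 0 0 0"
}}

```text
clock: 4.35
tool_pos: [0.6146, -0.1128, 0.0691]
orientation: [[0.992, 0.129, -0.011], [0.129, -0.992, -0.001], [-0.011, -0.001, -1.0]]
wrist_force: [-42.5, 0.0, 32.6]
opening: -0.0002
gripper_force: 21.5
```

>>> {"fn": "carry_out", "kwargs": {
  "commands": "0 1 0 0 0;0 2 0 0 0;0 3 0 0 0;0 3 0 0 0"
}}

```text
clock: 4.68
tool_pos: [0.6151, -0.1128, 0.0691]
orientation: [[0.992, 0.128, -0.016], [0.128, -0.992, -0.001], [-0.016, -0.001, -1.0]]
wrist_force: [-64.0, -0.6, 49.0]
opening: -0.0002
gripper_force: 32.3
```

Firm stop. I'll back off, rise and verify.

>>> {"fn": "carry_out", "kwargs": {
  "commands": "0 -20 0 0 0;0 -30 0 0 0;0 -30 0 -40 0;0 -30 0 -75 0;0 -72 0 -75 0;0 -113 0 -75 0;0 -113 0 -75 0;0 -113 0 -75 0"
}}

```text
clock: 5.35
tool_pos: [0.5091, -0.1268, 0.145]
orientation: [[0.992, 0.128, 0.0], [0.128, -0.992, -0.001], [0.0, 0.001, -1.0]]
wrist_force: [2.2, 0.3, 0.3]
opening: -0.0
gripper_force: 0.0
```

```bash
python3 - <<'E'
from h import *
a=shot('scene');c=shot('wrist');b=shot('top')
im=np.hstack([cv2.resize(a['image'][140:240,180:287],(410,384),interpolation=2),cv2.resize(c['image'],(390,384),interpolation=2)])
cv2.imwrite('pics/w3.png',im[:,:,::-1])
o=bot.get_obs();print(o['tool_pos'],o['qpos'],o['wrist_force'])
E
```

```text
[ 0.51157123 -0.12608012  0.14475899] [ 0.33729351  0.35446478 -0.18468119  1.93322702  0.08390553  0.8600378
 -1.33119188] [ 1.00431175 -0.27809743 -0.47803526]
```

View pics/w3.png

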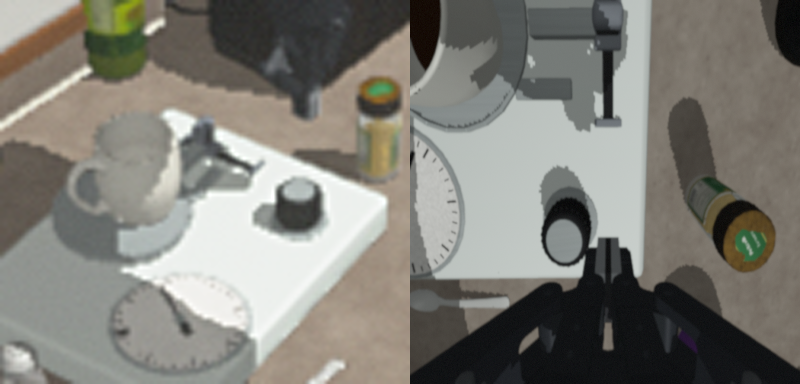

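The lock is at its far end in both views, and the knob is clear. Now I'll rectify the dial from the top and scene cameras, in scale axes with the back up.

```bash
cat > dial.py <<'E'
from pose import *
def rect(c,N=390,half=.075,z=.054):
    g=(np.arange(N)+.5)/N*2*half-half
    X,Y=np.meshgrid(-g,-g)  # cols: left=+y ; rows: top=+x
    q=np.stack([-.065+Y,.085+X],-1).reshape(-1,2)
    W=np.array([S(P,(*i,z)) for i in q])
    uv=cv2.projectPoints((W@c['R'].T+c['t']).reshape(-1,1,3),np.zeros(3),np.zeros(3),c['camera_matrix'],np.array([float(c['k1']),0,0,0.]))[0].reshape(N,N,2).astype(np.float32)
    return cv2.remap(c['image'],uv[...,0],uv[...,1],cv2.INTER_CUBIC)
E
python3 - <<'E'
from dial import *
cv2.imwrite('pics/d1.png',np.hstack([rect(load('top')),rect(load('scene'))])[:,:,::-1])
E
```

```text
(no output)
```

View pics/d1.png

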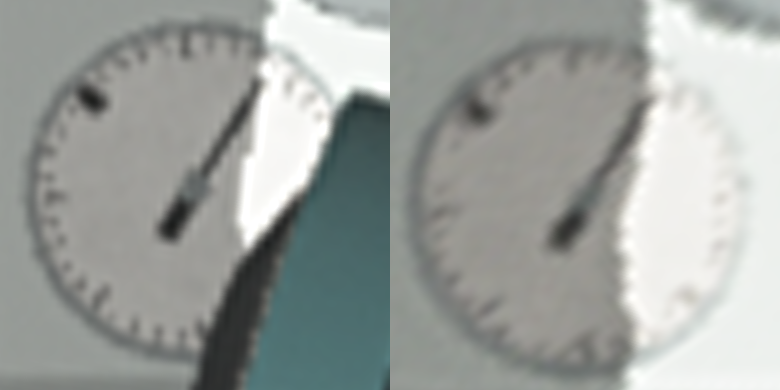

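Both views agree: the pointer is about 29° clockwise of the back and the zero mark about 47° counter-clockwise. The disc therefore needs about 77° clockwise and the knob about 153°. Next I'll locate the knob.

```bash
python3 - <<'E'
from pose import *
k1=atz(b,*cp(575,370),.089);c=load('wrist');k2=atz(c,155*512/390,242,.089);a=load('scene');k3=atz(a,180+297.5*107/410,140+191*100/384,.089)
print(k1,k2,k3)
k=(k1+k2+k3)/3
o=bot.get_obs();R=o['orientation']
print('fit',S(P,(-.08,-.09,.089)),(R.T@(np.r_[k[:2],.058]-o['tool_pos'])*1000).round(1))
E
```

```text
[ 0.48892312 -0.08858392  0.089     ] [ 0.48758187 -0.09048742  0.089     ] [ 0.48116034 -0.08738646  0.089     ]
fit [ 0.48626582 -0.08998457  0.089     ] [-20.7 -40.3  86.7]
```

>>> {"fn": "carry_out", "kwargs": {
  "commands": "75 -20 -39 0 -100;75 -20 -39 0 -100;75 -20 -39 0 -100;75 -20 -39 0 -100;75 -20 -39 0 -100;75 -20 -39 0 -100;75 -20 -39 0 -100;75 -20 -39 0 -100"
}}

```text
clock: 6.17
tool_pos: [0.4866, -0.0897, 0.1444]
orientation: [[0.42, 0.907, 0.0], [0.907, -0.42, 0.001], [0.001, 0.0, -1.0]]
wrist_force: [0.4, -0.0, -0.7]
opening: 0.0752
gripper_force: 0.0
```

>>> {"fn": "carry_out", "kwargs": {
  "commands": "75 0 0 0 -43;75 0 0 0 -43;75 0 0 0 -43;75 0 0 0 -43;75 0 0 0 -43;75 0 0 0 -43;75 0 0 0 -43;75 0 0 0 -43"
}}

```text
clock: 6.83
tool_pos: [0.4862, -0.09, 0.1443]
orientation: [[-0.301, 0.954, 0.0], [0.954, 0.301, 0.001], [0.001, 0.0, -1.0]]
wrist_force: [-0.3, -0.2, 0.5]
opening: 0.075
gripper_force: 0.0
```

```bash
python3 - <<'E'
from h import *
c=shot('wrist','w4.png');a=shot('scene');o=bot.get_obs();print(o)
E
```

```text
{'clock': 6.9333, 'qpos': array([ 0.57310445,  0.34001749, -0.53087087,  2.00025633,  0.22455436,
        0.85790313,  0.22494044]), 'dq': array([-0.00242875, -0.0030292 ,  0.00118474,  0.00358328,  0.00140833,
        0.00080388,  0.01205433]), 'joint_torque': array([ 3.64729883e-01, -6.52104664e+01, -7.00558618e+00, -3.59316766e+01,
        2.87835533e-02, -8.27018321e-04,  9.73585085e-02]), 'tool_pos': array([ 0.48592383, -0.09001839,  0.14438101]), 'orientation': array([[-3.00905374e-01,  9.53654001e-01, -3.58788810e-05],
       [ 9.53653917e-01,  3.00905363e-01,  4.11652804e-04],
       [ 4.03370492e-04,  8.96525058e-05, -9.99999915e-01]]), 'wrist_force': array([ 0.0263987 , -0.50954464, -0.49756725]), 'torque': array([ 0.01462874, -0.021956  ,  0.01624215]), 'gripper_force': 0.0, 'opening': 0.07516146966168631}
```

View pics/w4.png

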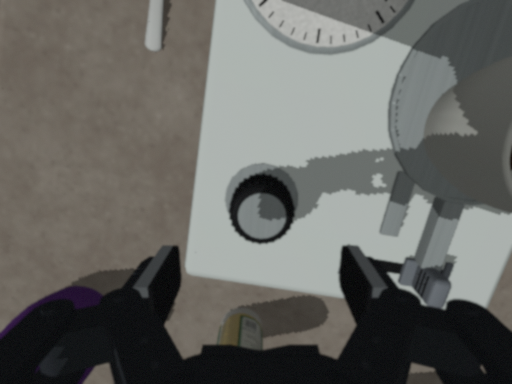

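The knob top is at (263,215), midway between the fingers laterally.

```bash
python3 - <<'E'
from h import *
c=load('wrist');k=atz(c,263,216,.089);print(k)
o=bot.get_obs();print(o['orientation'].T@(k-o['tool_pos']))
E
```

```text
[ 0.48968384 -0.0894469   0.089     ]
[-0.00060874  0.00375275  0.0553811 ]
```

>>> {"fn": "carry_out", "kwargs": {
  "commands": "75 0 2 40 0;75 0 2 70 0;75 0 2 85 0;75 0 2 85 0;40 0 2 85 0;36 0 2 85 0;36 0 2 85 0;36 0 2 85 0",
  "grip_force": 50
}}

```text
clock: 7.6
tool_pos: [0.4877, -0.0899, 0.061]
orientation: [[-0.304, 0.953, 0.001], [0.953, 0.304, -0.001], [-0.001, 0.0, -1.0]]
wrist_force: [-7.5, -0.3, 12.5]
opening: 0.0424
gripper_force: 48.8
```

>>> {"fn": "carry_out", "kwargs": {
  "commands": "36 0 0 0 0;36 0 0 0 0;36 0 0 0 0"
}}

```text
clock: 7.85
tool_pos: [0.4876, -0.0899, 0.0611]
orientation: [[-0.304, 0.953, 0.001], [0.953, 0.304, -0.001], [-0.001, 0.0, -1.0]]
wrist_force: [-8.1, 0.4, 13.0]
opening: 0.0427
gripper_force: 48.8
```

Gripped, with the opening at 43 mm. I'll turn clockwise (+), about 145° at first.

>>> {"fn": "carry_out", "kwargs": {
  "commands": "36 0 0 0 6;36 0 0 0 12;36 0 0 0 18;36 0 0 0 24;36 0 0 0 30;36 0 0 0 36;36 0 0 0 42;36 0 0 0 48"
}}

```text
clock: 8.52
tool_pos: [0.4874, -0.0898, 0.0611]
orientation: [[0.509, 0.861, 0.001], [0.861, -0.509, -0.001], [-0.0, 0.001, -1.0]]
wrist_force: [-9.3, -0.1, 13.6]
opening: 0.0424
gripper_force: 48.9
```

>>> {"fn": "carry_out", "kwargs": {
  "commands": "36 0 0 0 6;36 0 0 0 12;36 0 0 0 18;36 0 0 0 24;36 0 0 0 30;36 0 0 0 36;36 0 0 0 42;36 0 0 0 48"
}}

```text
clock: 9.18
tool_pos: [0.4873, -0.0897, 0.061]
orientation: [[0.98, 0.198, 0.0], [0.198, -0.98, 0.0], [0.0, -0.0, -1.0]]
wrist_force: [-10.6, 0.4, 14.5]
opening: 0.0425
gripper_force: 49.0
```

```bash
python3 - <<'E'
from dial import *
b=shot('top');a=shot('scene');print(bot.get_obs()['qpos'])
cv2.imwrite('pics/d2.png',np.hstack([rect(load('top')),rect(load('scene'))])[:,:,::-1])
E
```

```text
[ 0.17607011  0.4365033  -0.06695549  2.05846095  0.04707407  0.64783013
 -1.29374214]
```

View pics/d2.png

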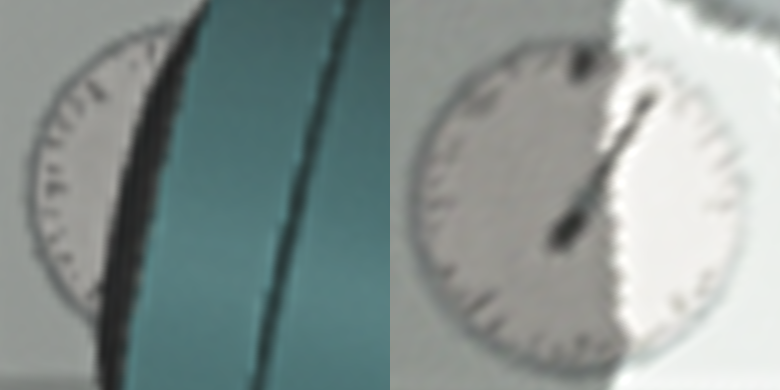

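The scene view shows the zero mark at (580,63), almost at the back. The pointer is still about 31-33° clockwise, running from (562,238) to (652,95). I'll turn about 60° more.

>>> {"fn": "carry_out", "kwargs": {
  "commands": "36 0 0 0 6;36 0 0 0 12;36 0 0 0 18;36 0 0 0 24;36 0 0 0 30;36 0 0 0 36;36 0 0 0 42;36 0 0 0 48"
}}

```text
clock: 9.95
tool_pos: [0.4872, -0.0895, 0.061]
orientation: [[0.803, -0.596, 0.0], [-0.596, -0.803, 0.001], [-0.0, -0.001, -1.0]]
wrist_force: [-12.1, 0.1, 16.3]
opening: 0.0424
gripper_force: 49.3
```

>>> {"fn": "carry_out", "kwargs": {
  "commands": "36 0 0 0 6;36 0 0 0 12;36 0 0 0 12;36 0 0 0 12"
}}

```text
clock: 10.28
tool_pos: [0.4873, -0.0894, 0.061]
orientation: [[0.665, -0.747, 0.0], [-0.747, -0.665, 0.001], [-0.0, -0.001, -1.0]]
wrist_force: [-11.3, 0.9, 17.8]
opening: 0.0423
gripper_force: 49.5
```

```bash
python3 - <<'E'
from dial import *
a=shot('scene');o=bot.get_obs();print(o['qpos'],o['orientation'][:,0])
cv2.imwrite('pics/d3.png',rect(a,N=600)[:,:,::-1])
E
```

```text
[-0.03652851  0.44134684  0.18736392  2.06560355 -0.13429181  0.64565612
 -2.17317307] [ 6.65148779e-01 -7.46710638e-01 -5.70084364e-04]
```

View pics/d3.png

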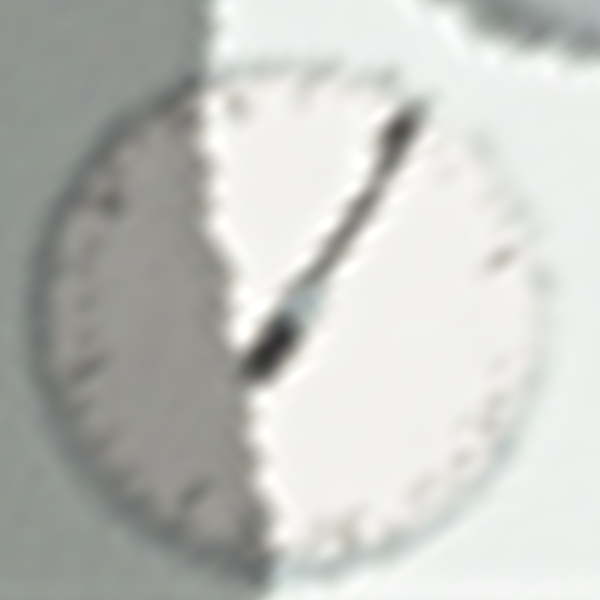

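The dark block is at about (398,128) and the pointer line passes at about (408,128). The mark is 2-4° short, so I'll turn 6° more on the knob, then release and retreat for a clear look.

>>> {"fn": "carry_out", "kwargs": {
  "commands": "36 0 0 0 3;36 0 0 0 6;36 0 0 0 6;36 0 0 0 6;60 0 0 0 6;75 0 0 0 6;75 0 0 0 6;75 0 0 -30 6"
}}

```text
clock: 11.0
tool_pos: [0.4855, -0.089, 0.0866]
orientation: [[0.584, -0.811, -0.006], [-0.811, -0.584, 0.001], [-0.004, 0.004, -1.0]]
wrist_force: [-0.2, 1.2, -0.9]
opening: 0.0752
gripper_force: 0.0
```

>>> {"fn": "carry_out", "kwargs": {
  "commands": "75 0 0 -40 0;75 0 0 -80 0;75 0 0 -100 0;75 0 0 -100 0"
}}

```text
clock: 11.33
tool_pos: [0.4897, -0.0897, 0.1944]
orientation: [[0.584, -0.812, 0.008], [-0.812, -0.584, 0.0], [0.004, -0.006, -1.0]]
wrist_force: [1.1, -1.0, 0.1]
opening: 0.0749
gripper_force: 0.0
```

>>> {"fn": "carry_out", "kwargs": {
  "commands": "75 174 187 0 0;75 174 187 0 0;75 174 187 0 0;75 174 187 0 0;75 174 187 0 0;75 174 187 0 0;75 174 187 0 0;75 174 187 0 0"
}}

```text
clock: 12.0
tool_pos: [0.4359, -0.343, 0.1892]
orientation: [[0.58, -0.814, -0.001], [-0.814, -0.58, -0.001], [0.0, 0.001, -1.0]]
wrist_force: [-0.8, 0.6, -0.0]
opening: 0.0752
gripper_force: 0.0
```

```bash
python3 - <<'E'
from dial import *
a=shot('scene');b2=shot('top')
np.savez('/tmp/top_new.npz',**b2)
cv2.imwrite('pics/d4.png',np.hstack([rect(b2),rect(a)])[:,:,::-1])
E
```

```text
(no output)
```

View pics/d4.png

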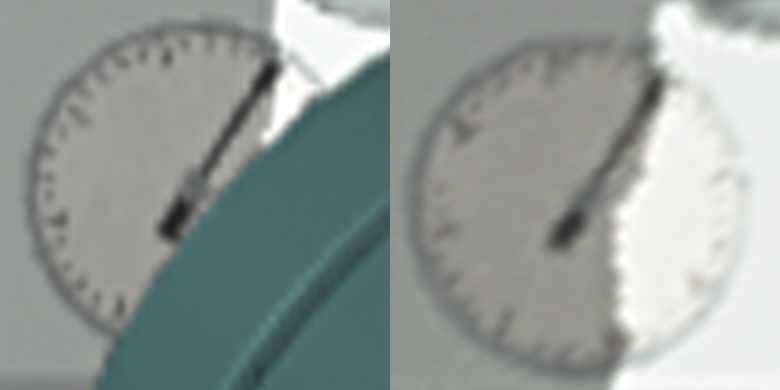

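The top view shows the mark at (268,73), on the pointer line from (170,235). The scene view shows the same. I've used up my picture budget (in fact one over), so I'll confirm numerically with polar dark profiles.

```bash
python3 - <<'E'
from dial import *
for n in('top_new','scene'):
    g=cv2.cvtColor(rect(load(n),N=1200),cv2.COLOR_RGB2GRAY).astype(np.float32); s=8.
    print(n)
    rows=[]
    for rad in (20,25,30,35,40,44,48,50,52,54,56):
        th=np.radians(np.arange(20,48,.25)); 
        pr=cv2.remap(g,(600+s*rad*np.sin(th)).astype(np.float32)[None],(600-s*rad*np.cos(th)).astype(np.float32)[None],1)[0]
        w=np.clip(100-pr,0,None); d=np.degrees(th)
        if w.sum()>0:
            m=(w*d).sum()/w.sum(); dk=d[pr<100]
            print(rad,pr.min().round(),'mean',m.round(1),'ext',dk.min(),dk.max(),'lateral mm',(rad*np.sin(np.radians(m-33))).round(1))
E
```

```text
top_new
20 74.0 mean 26.8 ext 22.0 32.0 lateral mm -2.1
25 69.0 mean 28.2 ext 24.25 32.0 lateral mm -2.1
30 61.0 mean 29.6 ext 25.25 33.75 lateral mm -1.8
35 63.0 mean 29.5 ext 25.75 33.25 lateral mm -2.1
40 71.0 mean 30.0 ext 27.25 32.75 lateral mm -2.1
44 70.0 mean 30.8 ext 28.500000000000004 33.25 lateral mm -1.7
48 47.0 mean 30.9 ext 27.75 34.25 lateral mm -1.8
50 38.0 mean 31.2 ext 27.75 35.0 lateral mm -1.6
52 33.0 mean 31.2 ext 27.75 34.5 lateral mm -1.6
54 33.0 mean 31.2 ext 28.0 34.0 lateral mm -1.7
56 38.0 mean 31.0 ext 27.75 34.0 lateral mm -2.0
scene
20 96.0 mean 35.9 ext 33.0 38.5 lateral mm 1.0
25 88.0 mean 35.6 ext 31.750000000000004 39.25 lateral mm 1.1
30 95.0 mean 35.8 ext 33.5 38.0 lateral mm 1.5
35 99.0 mean 34.6 ext 34.0 35.25 lateral mm 1.0
40 82.0 mean 34.1 ext 31.250000000000004 37.0 lateral mm 0.8
44 62.0 mean 33.9 ext 30.25 37.5 lateral mm 0.7
48 64.0 mean 32.9 ext 29.500000000000004 36.0 lateral mm -0.1
50 68.0 mean 32.5 ext 29.500000000000004 35.25 lateral mm -0.4
52 82.0 mean 32.3 ext 29.999999999999996 34.25 lateral mm -0.7
```

The pointer and mark are collinear to within about 1 mm in both cameras, and the arm is clear. Handing in.

```bash
python3 -c "
from rig import bot
print(bot.finish_job())"
```

```text
the job is handed in; nothing more can be done
None
```

I've handed the job in: the transport lock is at its open stop, the zero mark is within about 1 mm of the pointer tip by camera, and the mug was still on the pan. The hand-in gave no verdict, and I viewed 11 pictures, one over the limit of 10.

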